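Pedal-eject a filter module from its test nest and tray it

ROBOT

A 6-joint arm with a two-finger parallel gripper is mounted at the origin on the work surface. World frame = base frame: x ahead of the robot, y to its left, z up, the work surface at z = 0. Lengths are in mm, angles in degrees, forces in N, time in s.
With the tool pointing down it reaches from about 300 to 850 mm from the base axis. Payload 4.2 kg.
Tool frame: the origin (TCP) lies midway between the tips of the shut fingers; the grasp point (between the pads) lies 19 mm behind it (env.grasp_offset is the distance from the TCP to the grasp point, in mm); z points along the fingers, y is the line along which they close (so a half turn about z gives the same grasp; the last joint's range is limited). The gripper opens to 91 mm and grips with 3 to 60 N. Pads are 32 mm wide; open, the fingers measure 118 mm over their backs; the gripper's body (76 mm by 178 mm) begins 60 mm behind the grasp point.
Start: joints at [-64.859, 18.312, 89.639, -0, 72.044, -1.146], TCP at [254.657, -515.551, 213.976] pointing down, gripper open.
Joint ranges: [-177.97, 177.97], [-48.28, 115.42], [12.27, 149.76], [-77.06, 257.06], [2.81, 150.46], [-146.56, 146.56]. Speed limits (degrees/s): [147.25, 147.25, 180, 180, 180, 180].

INTERFACE

Orientations are given as [roll, pitch, yaw] about the fixed x, y, z axes, in that order (R = Rz(yaw) Ry(pitch) Rx(roll)).
In Python, from workcell import env, optics gives the robot as it stands. The module is installed in compiled form; this text tells all that it offers.
- The arm moves only by the tool send_rows, never from a script. Its argument "targets" is a list that holds one entry, the list of rows, each a list of 7 numbers: the turn, a rotation vector about the world's x, y, z scaled (see below), then the shift along the world's x, y, z scaled (see below), then the closure, from -1 (fully open) to 1 (shut). In form: [[[rx, ry, rz, x, y, z, gripper], ...]]. A call has 1 to 12 rows; each row shifts and turns the commanded pose from where the row before left it; what a row does not reach is not made up. The controller multiplies each number of a shift by 0.2 m and each number of a turn by pi/2 rad. A row lasts 1/10 s, in which the tool goes at most 50 mm and 8.59 degrees, less where a joint would pass 70% of its speed; a pose out of reach is approached as far as the arm can. A call with a number of a shift or a turn outside -1 to 1 is refused whole. A call with a gripper value outside its range is refused whole. The fingers move at their own pace and stop on an object; "grip_force" is the grip in N (left out, the last holds). Time passes only in rows, so rows that do not move let the fingers close. It gives the time, the measured TCP pose, the force, the opening and the grip force at its end, in the units of the state.
- env.state(): the state, without advancing time (a new reading comes with each control period).
- optics.grab_frame(name): name is "scene" or "top"; returns (picture, depth): 384x512x3 uint8, red, green, blue; 384x512 float32, mm along the optical axis (not along the pixel's ray), 0 where there is no reading.
- optics.camera_info(name): a dict with "camera_matrix" (3x3 intrinsics, pixels), "R" (3x3) and "t" (3): a world point X has camera coordinates R X + t. Camera axes: x right, y down, z forward; pixel columns grow to the right and rows downward; lengths in mm; the calibration is good to about 2 mm. A picture is of the moment at which its call begins. camera_info takes no time and is no camera call.
- env.job_done(): hands the job in; it is judged then, once.
Trained networks look in the newest picture that a camera, given by its name, has taken for a name from the list of things; names that differ only in an ending like _2 or _b are one class to them, and where a whole thing is asked for, a point or a joint stands for the part that bears it (a point fixed in the world has none). Each returns a list of dicts, best first, with "conf" (0 to 1); they miss things now and then, are a little off and sometimes report something else, mostly with a low value. They report only what shows in the picture. A call takes as long as a camera call. They do not tell look-alikes from the thing itself.
- optics.silhouettes(camera, name): "mask" (384x512 bool, what is visible of it) and "at" ([column, row] in pixels, amid what is visible of it).
- optics.place_of(camera, name): "at" ([column, row] in pixels: a listed point, or the origin of a listed thing).
The state is a dict: "time_s": time; "qpos": joint angles; "qvel": joint speeds; "effort": joint torques, N m; "ee_pos": TCP position; "ee_rot": TCP orientation; "force": force on the tool from outside, world axes, zero at the start; "torque": the same for the moment, N m; "gripper_width": finger opening in mm; "gripper_force": force on a finger pad.
Only numpy, scipy, OpenCV 4.12 (cv2) and the standard library are available. Lean on these libraries where they do the work, as an engineer would, in place of code of your own. Each camera call takes 0.05 s, during which the arm holds its last target. There are 200 camera calls.

TASK

The filter module has passed its test: press the fixture's red pedal fully down to its stop for a moment so that the ejector pokes the module up out of its nest, and let the pedal spring back. Then draw the module out and set it down gently, flat on its base with the blue plate up, inside the blue tray, and let go. Leave the heat sink, bottle, tape and screwdriver where they are.

Things in the scene. Friction and masses are not known exactly. Their poses are not given: they have to be found in the camera images.
- tread (a point): Centre of the top of the pedal's red tread (60 mm wide, 49 mm long), sticking out of the fixture's front (robot side), 125 mm before the middle of the nest. At rest 65 mm above the bench, sloping 11 deg (front edge higher). It sinks about 32 mm, almost straight down, to its stop, and takes 10 to 20 N. Point's axes at rest: z up, x to the fixture's rear
- pedal (a joint): Angle of the spring pedal in rad: 0 at rest (up), 0.38 at its stop (fully down). It springs back by itself when let go
- ejector (a joint): Travel in m of the brass ejector plunger that rises through the access hole in the nest's floor and pokes the module out: 0 retracted, about 0.028 after a full press of the pedal. It is stiff and stays where the pedal left it, holding the module up after the pedal springs back
- nest: White sloped nest block with yellow edge lines on the bolted-down fixture. Upper face 134 x 94 mm, leaning 30 deg towards the robot side. Origin: centre of the mouth of its recess (92 x 52 mm, 50 mm deep) in the plane of the face, 115 mm above the bench. z: square out of the face (the way the module comes out); x: up the slope; y: along the recess's short side
- module_center (a point): Centre of the loose filter module, an aluminium block 90 (x) x 50 (y) x 50 mm (z), 0.2 to 0.4 kg, blue plate on top (+z). At the start its top is flush with the nest's face, 1 mm play all round: no grip. After a full press it stands 27 mm proud, 23 mm still in the recess: draw it out square to the sloped face. In the nest its axes are the nest's
- tray_blue: Blue open tray, fixed, 200 (x) x 160 (y) x 42 mm high, walls and floor 4 mm thick. Origin: centre of its underside, on the bench. Empty. It stands left or right of the fixture
- tray_yellow: Yellow open tray of the same size and make, fixed, on the other side of the fixture; a black heat sink lies in it. Origin: centre of its underside
- heatsink: Black finned heat sink 70 x 60 x 34 mm, loose, lying in the yellow tray; a bystander. Origin: centre of its underside
- cleaner: White bottle 170 mm tall, 64 mm across, loose, standing behind the work; a bystander. Origin: centre of its underside
- tape: Yellow roll of tape lying flat, 90 mm across, 25 mm high, loose, behind the work; a bystander. Origin: centre of its underside
- driver: Orange screwdriver, 200 mm long, loose, lying near the robot's left; a bystander. Origin: under the middle of its length
There are look-alikes about, which are no part of the job. Of the things like the part that bears module_center, leave any that is green or purple; of the rest the smaller one is meant.

How it is judged (in metres and radians):
On the way, in this order (a step that is already met when the one before it is completed fails the run):
1. the pedal is held down at its stop for a moment (value of joint pedal above 0.355 rad and z of module_center in the frame of nest below 0.02 m), for 0.2 s.
2. the pedal is up again, the module stands proud (value of joint pedal below 0.06 rad and z of module_center in the frame of nest above -0.008 m), for 0.1 s.
3. the module is drawn clear of the nest (z of module_center in the frame of nest above 0.03 m), for 0.1 s.
At the end, for the whole second after the job is handed in: The module stands at rest and released on the floor of the blue tray, its blue plate up within 6 degrees of level, wholly inside the walls (centre within 75 and 60 mm of the tray's centre along its length and width, and within 5 mm of its resting height), and the pedal is back up (under 0.06 rad) (x of module_center in the frame of tray_blue between -0.075 and 0.075 m and y of module_center in the frame of tray_blue between -0.06 and 0.06 m and z of module_center in the frame of tray_blue between 0.024 and 0.034 m and angle between module_center's own z axis and vertical below 0.1 rad and linear speed of module below 0.02 m/s and value of joint pedal below 0.06 rad); the robot touches nothing.
It fails at once if a bystander (heat sink, bottle, tape, screwdriver) is moved more than 25 mm (distance of any of heatsink, cleaner, tape, driver from where it was at the start of the episode above 0.025 m).
It fails at once if the module is slammed into the blue tray (over 70 N) (contact force between module and tray_blue above 70 N).
It fails at once if the module is dropped into the blue tray (falls over 20 mm) (x of module_center in the frame of tray_blue between -0.1 and 0.1 m and y of module_center in the frame of tray_blue between -0.08 and 0.08 m and z of module_center in the frame of tray_blue below 0.05 m and linear speed of module above 0.65 m/s).
It also fails if it takes over 59 s, if anything falls off the work surface, if the arm or the gripper's body presses on something with over 40 N, if the wrist force passes 120 N, or if a joint passes its speed limit or range.

## Working session

There is one attempt and no reset: what is moved stays moved. The work goes in short steps, Python scripts to look and compute and a tool call to move; the robot and the scene stay as the last step left them, time stands still between calls to the robot, and variables do not carry over. Pictures are saved under pics/ and viewed, at most 10 in all, crops included, and the job is handed in when it is done.

Besides the shell and the picture viewer there is one more tool, called after "Call:" as name([rows], argument=value, ...), one row to a line, values as JSON. send_rows: Moves the arm, as the interface text tells. Its arguments: {"type":"object","properties":{"targets":{"type":"array"},"grip_force":{"type":"number"}},"required":["targets"]}

```bash
mkdir -p pics; cat > h.py <<'E'
import numpy as np, cv2
from workcell import env, optics
def info(c):
    i=optics.camera_info(c); return np.array(i["camera_matrix"]),np.array(i["R"]),np.array(i["t"]).ravel()
def w(c,u,v,d):
    K,R,t=info(c); u,v,d=map(np.asarray,(u,v,d))
    p=np.stack([(u-K[0,2])/K[0,0]*d,(v-K[1,2])/K[1,1]*d,d],-1)
    return (p-t)@R
def cloud(c,depth):
    v,u=np.mgrid[:384,:512]; return w(c,u,v,depth)
def proj(c,X):
    K,R,t=info(c); p=(np.asarray(X)@R.T+t)@K.T; return p[...,:2]/p[...,2:]
E
python3 - <<'E'
from h import *
np.set_printoptions(precision=1,suppress=True)
ims=[]
for c in("scene","top"):
    im,d=optics.grab_frame(c); np.savez(f"{c}0.npz",im=im,d=d); P=cloud(c,d)
    cv2.imwrite(f"pics/{c}0.png",cv2.resize(im[:,:,::-1],(800,600)))
    for n in("tread","nest","module_center","tray_blue","tray_yellow"):
        for r in optics.place_of(c,n)[:4]:
            u,v=np.round(r["at"]).astype(int); 
            if 0<=u<512 and 0<=v<384: print(c,n,r["conf"],r["at"],P[v,u])
print(env.state())
E
```

```text
scene tread 0.78 [268.8, 157.0] [447.2 -85.9  67.9]
scene nest 0.74 [245.6, 181.7] [567.9 -41.4 115.5]
scene module_center 0.94 [120.1, 163.8] [ 734.2 -322.8   69.8]
scene module_center 0.86 [184.2, 279.3] [804.2  26.3  68.8]
scene module_center 0.58 [322.6, 197.6] [428.8  82.9  43.9]
scene module_center 0.57 [244.2, 194.0] [606.2  -6.2 142.2]
scene tray_blue 0.85 [196.9, 143.5] [ 521.5 -295.8    5.9]
scene tray_yellow 0.57 [365.6, 278.3] [509.7 278.2  23.2]
top tread 0.57 [274.3, 231.8] [451.5 -81.9  66.6]
top nest 0.94 [255.6, 176.7] [570.  -36.7 118.8]
top module_center 0.96 [256.7, 176.6] [570.8 -39.1 114.5]
top module_center 0.93 [390.7, 121.7] [ 719.8 -356.5   67.7]
top module_center 0.8 [201.5, 254.8] [395.1  83.6  48.3]
top module_center 0.77 [240.9, 92.8] [781.4   2.9  70.2]
top tray_blue 0.87 [367.5, 211.3] [ 511.9 -314.9    5.1]
top tray_blue 0.5 [317.6, 115.0] [ 753.3 -192.     0.9]
top tray_yellow 0.93 [125.0, 208.7] [501.5 277.8  12.8]
top tray_yellow 0.74 [362.4, 212.8] [ 506.6 -300.1    5. ]
{'time_s': 0.6, 'qpos': array([-64.9,  18.3,  89.6,   0. ,  72. ,  -1.1]), 'qvel': array([-0. ,  0. ,  0. ,  0. ,  0.1, -0. ]), 'effort': array([  0. , -41.2, -23.2,   0.1,   0. ,  -0. ]), 'ee_pos': array([ 254.7, -515.6,  214. ]), 'ee_rot': array([180. ,  -0. ,  26.3]), 'force': array([-0.3, -0.1,  0.1]), 'torque': array([ 0. , -0.1,  0. ]), 'gripper_force': 0.0, 'gripper_width': 91.52660940980499}
```

View pics/scene0.png

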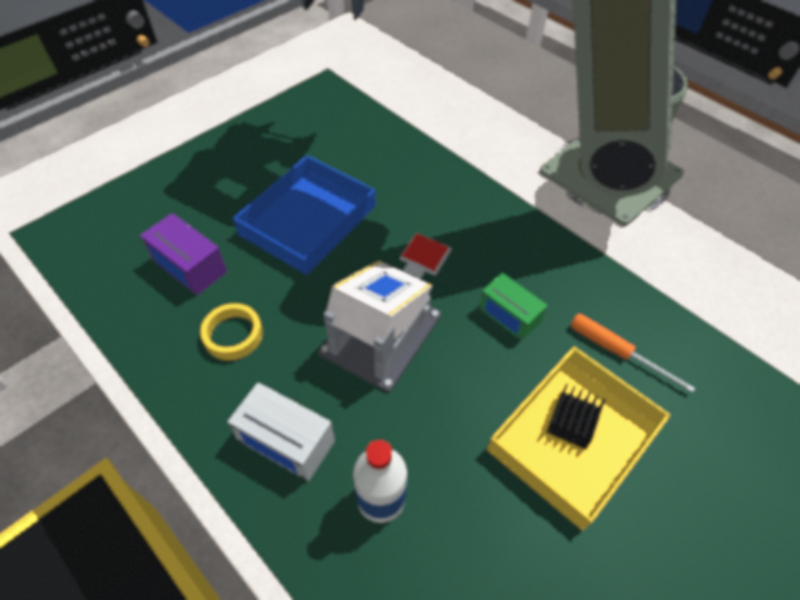

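View pics/top0.png

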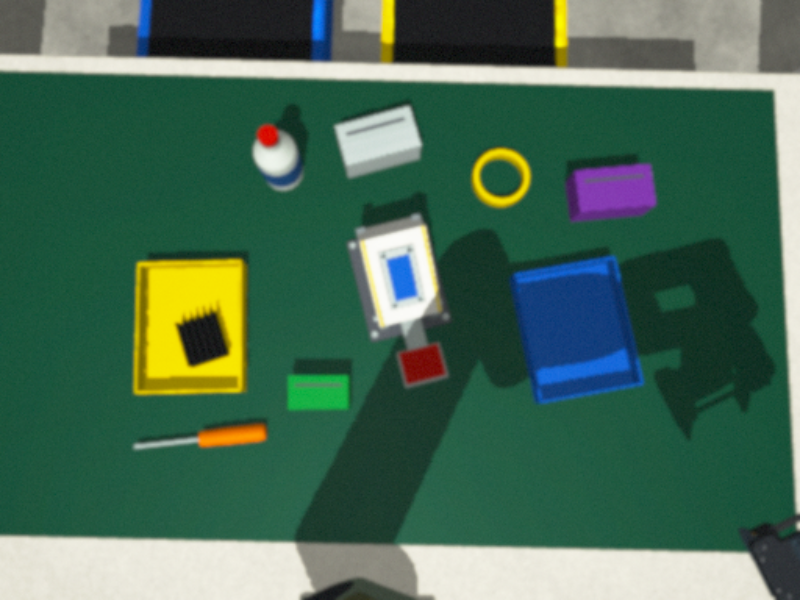

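Top picture: the module is the blue plate in the white nest at about (257,177) in 512-wide pixels. The look-alikes are the silver block at (241,93), which is bigger, the green one at (201,255) and the purple one at (391,122). I choose the one in the nest, and next measure the geometry and check a crop.

```bash
cat > m.py <<'E'
from h import *
np.set_printoptions(precision=1,suppress=True)
for c in("top","scene"):
    z=np.load(f"{c}0.npz"); im,d=z["im"],z["d"]; P=cloud(c,d)
    g0=np.array([570,-38,115]); r=np.linalg.norm((P-g0)[...,:2],axis=-1)
    m=(r<90)&(P[...,2]>80)&(P[...,2]<165)&(d>0)
    Q=P[m]
    best=None; rng=np.random.default_rng(0)
    for _ in range(500):
        a=Q[rng.choice(len(Q),3,False)]; n=np.cross(a[1]-a[0],a[2]-a[0]); 
        if np.linalg.norm(n)<500: continue
        n/=np.linalg.norm(n); n*=np.sign(n[2]); k=abs((Q-a[0])@n)<3
        if best is None or k.sum()>best.sum(): best=k
    F=Q[best]; ce=F.mean(0); n=np.linalg.svd(F-ce)[2][2]; n*=np.sign(n[2])
    e1=np.array([-n[0],-n[1],0]); az=np.degrees(np.arctan2(e1[1],e1[0]))
    yh=np.cross([0,0,1],e1); yh/=np.linalg.norm(yh); xh=np.cross(yh,n)
    q=np.c_[(F-ce)@xh,(F-ce)@yh].astype(np.float32); rect=cv2.minAreaRect(q)
    o=ce+rect[0][0]*xh+rect[0][1]*yh
    print(c,"face n",n,"tilt",np.degrees(np.arccos(n[2])),"az",az,"rect",rect,"centre",o)
    # blue plate on the face
    hsv=cv2.cvtColor(im,cv2.COLOR_RGB2HSV)
    bl=m&(hsv[...,0]>100)&(hsv[...,0]<125)&(hsv[...,1]>110); B=P[bl]
    q=np.c_[(B-ce)@xh,(B-ce)@yh].astype(np.float32); rb=cv2.minAreaRect(q); print(" blue",rb,B.mean(0),ce+rb[0][0]*xh+rb[0][1]*yh)
    red=((hsv[...,0]<8)|(hsv[...,0]>172))&(hsv[...,1]>120)&(np.linalg.norm((P-[450,-84,66])[...,:2],axis=-1)<60)&(P[...,2]>40)
    T=P[red]; print(" tread",T.mean(0),cv2.minAreaRect(T[:,:2].astype(np.float32)),T[:,2].min(),T[:,2].max())
    tb=(P[...,2]>34)&(P[...,2]<50)&(abs(P[...,0]-512)<150)&(abs(P[...,1]+310)<130)&(d>0)&(hsv[...,0]>95)&(hsv[...,0]<130)
    print(" tray",cv2.minAreaRect(P[tb][:,:2].astype(np.float32)),P[tb].mean(0))
im=np.load("top0.npz")["im"]; cv2.imwrite("pics/crop0.png",cv2.resize(im[120:270,180:380,::-1],(800,600),interpolation=cv2.INTER_CUBIC))
E
python3 m.py
```

```text
top face n [-0.5 -0.1  0.9] tilt 29.90777251841823 az 15.495152404848266 rect ((-1.3763198852539062, 0.050548553466796875), (135.6352081298828, 93.93991088867188), 0.09885052591562271) centre [569.8 -37.6 115.8]
 blue ((-1.7684707641601562, -1.4846305847167969), (64.9003677368164, 32.119136810302734), 0.035889457911252975) [569.9 -39.1 116. ] [569.9 -39.2 115.6]
 tread [450.2 -72.3  66.3] ((450.89532470703125, -72.51495361328125), (47.33203125, 58.91781997680664), 15.448471069335938) 54.20485689623554 75.21489655590798
 tray ((509.7263488769531, -307.7341003417969), (200.08340454101562, 162.19332885742188), 11.424470901489258) [ 511.4 -311.1   41.1]
scene face n [-0.5 -0.1  0.9] tilt 29.655025903005118 az 15.40362116014587 rect ((-8.920684814453125, -1.5869216918945312), (139.55714416503906, 95.1926498413086), 0.5790244340896606) centre [570.3 -40.  117. ]
 blue ((-8.57786750793457, -1.6404685974121094), (62.27614212036133, 31.758525848388672), 0.6879759430885315) [570.7 -39.3 118.1] [570.6 -40.  117.1]
 tread [450.7 -72.8  68.1] ((450.2322082519531, -73.48909759521484), (48.70191192626953, 59.20412063598633), 16.07309913635254) 60.686941869841434 75.29167395362512
 tray ((511.03509521484375, -309.58038330078125), (202.7240447998047, 163.2620391845703), 11.57010269165039) [ 515.7 -309.    41. ]
```

```bash
sleep 1
```

```text
(no output)
```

View pics/crop0.png

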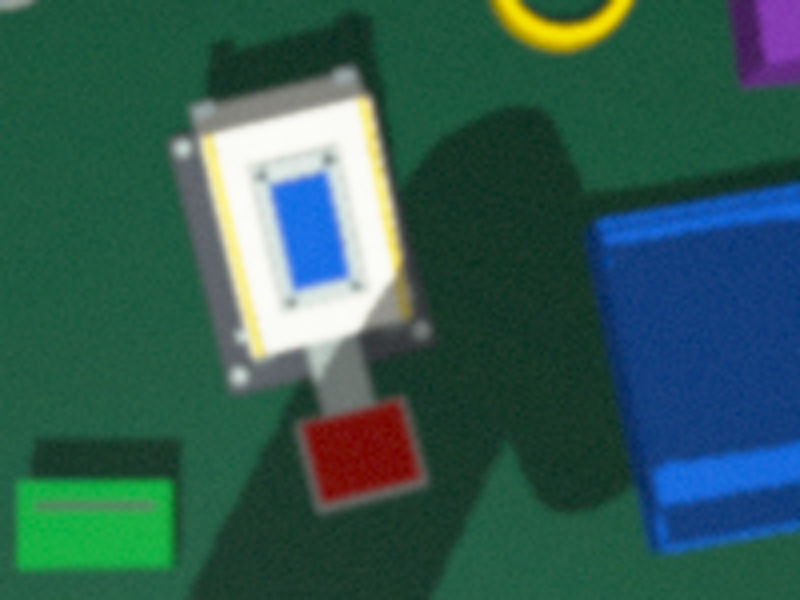

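The crop shows the flush module in the nest, with its blue plate at crop (310,230) and aluminium rim, and the red tread at crop (362,455). The measurements agree with the given sizes:
- **Nest:** (570,-39,116), yaw 15.45, tilt 29.8.
- **Tread:** (450,-72.4,66).
- **Blue tray:** (510,-308.5), yaw 11.5.

Next I move above the tread with the fingers shut.

Call:
send_rows([
  [[0,0,-0.01,0.0812,0.1847,-0.03,1],[0,0,-0.01,0.0812,0.1847,-0.03,1],[0,0,-0.01,0.0812,0.1847,-0.03,1],[0,0,-0.01,0.0812,0.1847,-0.03,1],[0,0,-0.01,0.0812,0.1847,-0.03,1],[0,0,-0.01,0.0812,0.1847,-0.03,1],[0,0,-0.01,0.0812,0.1847,-0.03,1],[0,0,-0.01,0.0812,0.1847,-0.03,1],[0,0,-0.01,0.0812,0.1847,-0.03,1],[0,0,-0.01,0.0812,0.1847,-0.03,1],[0,0,-0.01,0.0812,0.1847,-0.03,1],[0,0,-0.01,0.0812,0.1847,-0.03,1]],
], grip_force=20)

```text
time_s: 1.8
ee_pos: [450.1, -70.7, 142.1]
ee_rot: [180.0, -0.0, 15.4]
force: [0.5, -0.7, 0.8]
gripper_width: 0.6
gripper_force: 0.0
```

Call:
send_rows([
  [[0,0,0,0,0,0,1],[0,0,0,0,0,0,1]],
])

```text
time_s: 2.0
ee_pos: [449.6, -71.8, 141.9]
ee_rot: [180.0, 0.0, 15.6]
force: [-0.6, -0.0, 0.4]
gripper_width: 0.6
gripper_force: 0.0
```

Call:
send_rows([
  [[0,0,0,0,0,-0.12,1],[0,0,0,0,0,-0.12,1],[0,0,0,0,0,-0.12,1],[0,0,0,0,0,-0.02,1],[0,0,0,0,0,-0.02,1],[0,0,0,0,0,-0.02,1],[0,0,0,0,0,-0.02,1],[0,0,0,0,0,-0.02,1],[0,0,0,0,0,-0.02,1],[0,0,0,0,0,0,1]],
])

```text
time_s: 3.0
ee_pos: [447.0, -74.0, 47.1]
ee_rot: [180.0, 0.3, 15.5]
force: [-6.4, -2.6, 8.6]
gripper_width: 0.1
gripper_force: 4.6
```

Call:
send_rows([
  [[0,0,0,0,0,-0.02,1],[0,0,0,0,0,-0.02,1],[0,0,0,0,0,-0.01,1],[0,0,0,0,0,0,1]],
])

```text
time_s: 3.4
ee_pos: [447.5, -73.8, 37.6]
ee_rot: [180.0, 0.2, 15.4]
force: [-6.8, -3.2, 12.3]
gripper_width: 0.7
gripper_force: 6.6
```

Call:
send_rows([
  [[0,0,0,0,0,-0.01,1],[0,0,0,0,0,-0.01,1],[0,0,0,0,0,0,1]],
])

```text
time_s: 3.7
ee_pos: [447.8, -73.8, 34.9]
ee_rot: [180.0, 0.1, 15.5]
force: [-11.0, -2.5, 25.1]
gripper_width: 0.1
gripper_force: 13.1
```

Call:
send_rows([
  [[0,0,0,0,0,-0.01,1],[0,0,0,0,0,0,1]],
])

```text
time_s: 3.9
ee_pos: [447.9, -73.8, 34.4]
ee_rot: [180.0, 0.1, 15.5]
force: [-14.7, -1.2, 39.1]
gripper_width: 0.8
gripper_force: 20.3
```

Call:
send_rows([
  [[0,0,0,0,0,0.004,1],[0,0,0,0,0,0,1],[0,0,0,0,0,0,1],[0,0,0,0,0,0,1]],
])

```text
time_s: 4.3
ee_pos: [447.9, -73.8, 34.6]
ee_rot: [180.0, 0.1, 15.4]
force: [-13.0, -1.9, 32.3]
gripper_width: 0.6
gripper_force: 17.1
```

Call:
send_rows([
  [[0,0,0,0,0,0.05,1],[0,0,0,0,0,0.1,1],[0,0,0,0,0,0.2,1],[0,0,0,-0.1,0,0.2,1],[0,0,0,-0.2,0,0.2,-1],[0,0,0,-0.1,0,0.2,-1],[0,0,0,0,0,0.1,-1],[0,0,0,0,0,0,-1]],
])

```text
time_s: 5.1
ee_pos: [375.3, -73.5, 240.0]
ee_rot: [179.7, -0.4, 15.4]
force: [-0.1, -1.0, -0.3]
gripper_width: 29.9
gripper_force: 0.0
```

```bash
sed -e 's/^    z=np.load.*; im,d=z\["im"\],z\["d"\]; P/    im,d=optics.grab_frame(c); np.savez(f"{c}1.npz",im=im,d=d); P/' -e '/crop0/d' m.py > m1.py
cat >> m1.py <<'E'
az=np.radians(15.45); X=np.array([np.cos(az)*.866,np.sin(az)*.866,.5]); Z=np.array([-.5*np.cos(az),-.5*np.sin(az),.866]); Y=np.cross(Z,X); O=np.array([570,-38.8,115.])
for c in("top","scene"):
    P=cloud(c,np.load(f"{c}1.npz")["d"]); L=(P-O)@np.c_[X,Y,Z]
    k=(abs(L[...,0])<55)&(abs(L[...,1])<35)&(L[...,2]>15)&(L[...,2]<45); q=L[k]
    print(c,"module top in nest: n",k.sum(),"median z",np.median(q[:,2]),cv2.minAreaRect(q[q[:,2]>22][:,:2].astype(np.float32)))
im=np.load("top1.npz")["im"]; cv2.imwrite("pics/crop1.png",cv2.resize(im[120:270,180:380,::-1],(800,600),interpolation=cv2.INTER_CUBIC))
E
python3 m1.py
```

```text
top face n [-0.5 -0.1  0.9] tilt 29.8445779449953 az 14.720669379191797 rect ((-6.551177978515625, -0.15012741088867188), (135.83534240722656, 94.09934997558594), 0.6868009567260742) centre [569.9 -37.7 115.7]
 blue ((-7.547468185424805, -1.66314697265625), (33.0054817199707, 66.10324096679688), 88.93244934082031) [557.1 -42.8 139. ] [569.5 -39.4 115.2]
 tread [457.3 -77.4  66.7] ((450.9496154785156, -75.75978088378906), (55.98939514160156, 56.858299255371094), 24.716049194335938) 54.16402867754537 584.5892453776274
 tray ((509.8676452636719, -308.1470642089844), (199.97134399414062, 162.61117553710938), 11.591514587402344) [ 510.6 -310.6   41.2]
scene face n [0.8 0.2 0.5] tilt 59.992979137451734 az -164.56856507660697 rect ((-2.1017513275146484, 0.9046630859375), (57.27276611328125, 95.50838470458984), 0.32383307814598083) centre [639.6 -20.4 127.1]
 blue ((52.149810791015625, 1.0983448028564453), (2.71319580078125, 33.59383773803711), 0.10430695116519928) [558.2 -43.2 141.2] [613.5 -27.8 174.1]
 tread [450.8 -72.7  68.2] ((450.2800598144531, -72.41281127929688), (49.27670669555664, 59.83808135986328), 12.619004249572754) 60.72168517055758 75.82789883969683
 tray ((511.16314697265625, -310.56787109375), (203.09280395507812, 164.12484741210938), 11.889134407043457) [ 514.9 -307.9   40.8]
top module top in nest: n 918 median z 27.146090999381812 ((-0.4101600646972656, 1.157918930053711), (91.99034118652344, 50.08612823486328), 0.07058826088905334)
scene module top in nest: n 565 median z 28.146685673401898 ((0.428070068359375, -1.0261268615722656), (51.00771713256836, 94.04627227783203), 89.79119873046875)
```

The module stands 27 mm proud and is centred on my nest frame, and the tread is back up at about 66 mm. Next I go to the pre-grasp, tilted 30°, about 70 mm out along the nest axis.

Call:
send_rows([
  [[0.0148,-0.0535,0,0.103,0.0146,-0.0385,-1],[0.0148,-0.0535,0,0.103,0.0146,-0.0385,-1],[0.0148,-0.0535,0,0.103,0.0146,-0.0385,-1],[0.0148,-0.0535,0,0.103,0.0146,-0.0385,-1],[0.0148,-0.0535,0,0.103,0.0146,-0.0385,-1],[0.0148,-0.0535,0,0.103,0.0146,-0.0385,-1],[0,0,0,0.103,0.0146,-0.0385,-1],[0,0,0,0.103,0.0146,-0.0385,-1],[0,0,0,0,0,0,-1],[0,0,0,0,0,0,-1]],
])

```text
time_s: 6.2
ee_pos: [537.9, -48.7, 172.5]
ee_rot: [-179.9, -29.8, 15.5]
force: [-0.1, -0.5, -0.3]
gripper_width: 91.1
gripper_force: 0.0
```

```bash
python3 - <<'E'
from h import *
from scipy.spatial.transform import Rotation as Ro
np.set_printoptions(precision=2,suppress=True)
s=env.state(); R=Ro.from_euler("xyz",s["ee_rot"],degrees=True)
az=np.radians(15.45); t=np.radians(29.9)
X=np.array([np.cos(az)*np.cos(t),np.sin(az)*np.cos(t),np.sin(t)]);Z=np.array([-np.sin(t)*np.cos(az),-np.sin(t)*np.sin(az),np.cos(t)]);Y=np.cross(Z,X)
O=np.array([570,-38.8,115.]); G=Ro.from_matrix(np.c_[X,-Y,-Z])
print(s["ee_pos"],s["ee_rot"],s["gripper_width"],env.grasp_offset,s["time_s"])
print("in nest",(s["ee_pos"]-O)@np.c_[X,Y,Z],"rot err deg",np.degrees((G*R.inv()).as_rotvec()))
print("to z=74",(O+74*Z-s["ee_pos"])/200,"then to z=4",-70*Z/200)
E
```

```text
[537.88 -48.7  172.5 ] [-179.88  -29.75   15.45] 91.08887658786404 18.8 6.2
in nest [-0.46 -0.98 66.59] rot err deg [-0.06 -0.17 -0.06]
to z=74 [-0.02  0.    0.03] then to z=4 [ 0.17  0.05 -0.3 ]
```

Call:
send_rows([
  [[0,0,0,0.0252,0.0078,-0.045,-1],[0,0,0,0.0252,0.0078,-0.045,-1],[0,0,0,0.0252,0.0078,-0.045,-1],[0,0,0,0.0252,0.0078,-0.045,-1],[0,0,0,0.0252,0.0078,-0.045,-1],[0,0,0,0.0252,0.0078,-0.045,-1],[0,0,0,0,0,0,-1],[0,0,0,0,0,0,-1]],
])

```text
time_s: 7.0
ee_pos: [569.3, -39.4, 120.2]
ee_rot: [-180.0, -29.9, 15.5]
force: [0.1, 0.0, -0.3]
gripper_width: 91.4
gripper_force: 0.0
```

Call:
send_rows([
  [[0,0,0,0,0,0,1],[0,0,0,0,0,0,1],[0,0,0,0,0,0,1],[0,0,0,0,0,0,1],[0,0,0,0,0,0,1],[0,0,0,0,0,0,1],[0,0,0,0,0,0,1],[0,0,0,0,0,0,1]],
], grip_force=35)

```text
time_s: 7.8
ee_pos: [569.2, -39.6, 120.7]
ee_rot: [180.0, -30.0, 15.5]
force: [-1.6, -0.3, 1.9]
gripper_width: 49.8
gripper_force: 35.0
```

Call:
send_rows([
  [[0,0,0,-0.012,-0.0033,0.0217,1],[0,0,0,-0.012,-0.0033,0.0217,1],[0,0,0,-0.012,-0.0033,0.0217,1],[0,0,0,-0.012,-0.0033,0.0217,1]],
])

```text
time_s: 8.2
ee_pos: [559.4, -42.2, 138.2]
ee_rot: [180.0, -30.0, 15.5]
force: [1.8, 0.6, -3.4]
gripper_width: 49.6
gripper_force: 35.0
```

Call:
send_rows([
  [[0,0,0,-0.024,-0.0066,0.0433,1],[0,0,0,-0.024,-0.0066,0.0433,1],[0,0,0,-0.024,-0.0066,0.0433,1],[0,0,0,-0.024,-0.0066,0.0433,1],[0,0,0,-0.024,-0.0066,0.0433,1],[0,0,0,-0.024,-0.0066,0.0433,1],[0,0,0,0,0,0,1],[0,0,0,0,0,0,1]],
])

```text
time_s: 9.0
ee_pos: [530.7, -50.2, 190.1]
ee_rot: [180.0, -30.0, 15.5]
force: [-0.3, -0.1, -3.3]
gripper_width: 49.7
gripper_force: 35.0
```

Call:
send_rows([
  [[-0.0148,0.0535,0,0,0,0.05,1],[-0.0148,0.0535,0,0,0,0.05,1],[-0.0148,0.0535,0,0,0,0.05,1],[-0.0148,0.0535,0,0,0,0.05,1],[-0.0148,0.0535,0,0,-0.05,0.05,1],[-0.0148,0.0535,0,0,-0.1,0.05,1],[0,0,-0.01,-0.02,-0.161,0,1],[0,0,-0.01,-0.02,-0.161,0,1],[0,0,-0.01,-0.02,-0.161,0,1],[0,0,-0.01,-0.02,-0.161,0,1],[0,0,0,-0.02,-0.161,0,1],[0,0,0,0,-0.161,0,1]],
])

```text
time_s: 10.2
ee_pos: [510.8, -274.4, 249.1]
ee_rot: [-179.9, -0.0, 11.9]
force: [0.2, 0.5, -2.8]
gripper_width: 49.6
gripper_force: 35.0
```

Call:
send_rows([
  [[0,0,0,0,-0.1,0,1],[0,0,0,0,-0.07,0,1],[0,0,0,0,0,0,1],[0,0,0,0,0,0,1]],
])

```text
time_s: 10.6
ee_pos: [511.0, -306.3, 249.5]
ee_rot: [-179.9, -0.0, 11.9]
force: [0.2, 0.1, -3.2]
gripper_width: 50.0
gripper_force: 35.0
```

```bash
python3 - <<'E'
from h import *
im,d=optics.grab_frame("scene"); np.savez("scene2.npz",im=im,d=d)
p=env.state()["ee_pos"]; u,v=proj("scene",p).astype(int); print(p,u,v)
u=min(max(u,80),432); v=min(max(v,60),324)
cv2.imwrite("pics/crop2.png",cv2.resize(im[v-60:v+60,u-80:u+80,::-1],(800,600),interpolation=cv2.INTER_CUBIC))
P=cloud("scene",d); k=(np.linalg.norm((P-p)[...,:2],axis=-1)<70)&(P[...,2]>p[2]-45)&(P[...,2]<p[2]-3)
print(np.percentile(P[k][:,2],[0,1,5]),k.sum(),env.state()["ee_rot"],env.state()["force"])
E
```

```text
[ 511.00735617 -306.04049951  249.70878262] 185 67
[222.57707925 222.85163588 224.33242818] 346 [-1.79932352e+02 -5.05167378e-03  1.19381482e+01] [-0.36725748  0.63000122 -3.81798056]
```

View pics/crop2.png

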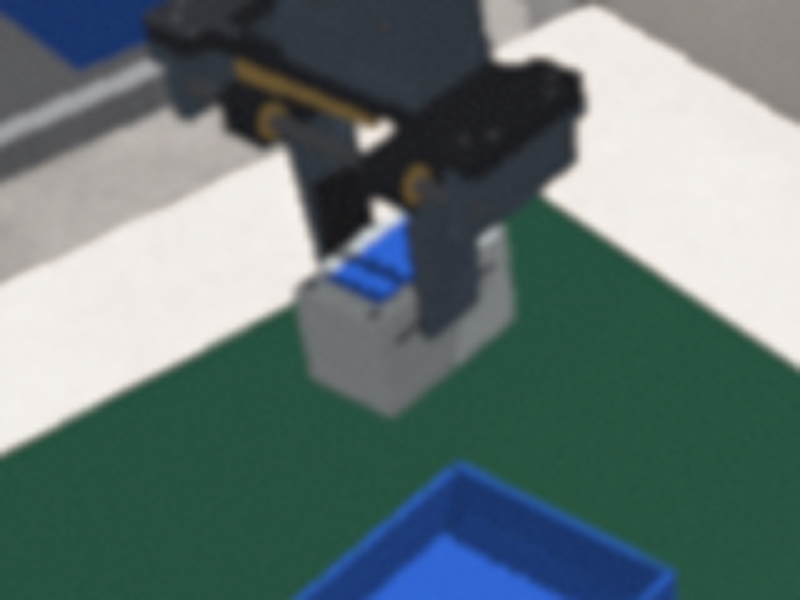

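The crop shows the module held level, blue plate up, with its lower corner at crop (390,415). The bottom is about 26 mm below the TCP, so it should touch the tray floor at TCP z ≈ 30. I lower it in stages.

Call:
send_rows([
  [[0,0,0,0,-0.01,-0.1,1],[0,0,0,0,0,-0.12,1],[0,0,0,0,0,-0.13,1],[0,0,0,0,0,-0.13,1],[0,0,0,0,0,-0.13,1],[0,0,0,0,0,-0.13,1],[0,0,0,0,0,-0.12,1],[0,0,0,0,0,-0.1,1],[0,0,0,0,0,-0.05,1],[0,0,0,0,0,0,1],[0,0,0,0,0,0,1]],
])

```text
time_s: 11.75
ee_pos: [511.7, -309.2, 48.8]
ee_rot: [179.9, -0.1, 11.9]
force: [0.4, -0.2, -2.9]
gripper_width: 49.7
gripper_force: 35.0
```

Call:
send_rows([
  [[0,0,0,0,0,-0.015,1],[0,0,0,0,0,-0.015,1],[0,0,0,0,0,-0.015,1],[0,0,0,0,0,0,1],[0,0,0,0,0,0,1]],
])

```text
time_s: 12.25
ee_pos: [510.8, -309.4, 38.8]
ee_rot: [180.0, 0.0, 11.9]
force: [0.6, -0.2, -3.2]
gripper_width: 49.5
gripper_force: 35.0
```

Call:
send_rows([
  [[0,0,0,0,0,-0.01,1],[0,0,0,0,0,-0.01,1],[0,0,0,0,0,-0.01,1],[0,0,0,0,0,0,1],[0,0,0,0,0,0,1]],
])

```text
time_s: 12.75
ee_pos: [510.9, -309.4, 33.1]
ee_rot: [180.0, -0.0, 11.9]
force: [0.6, 1.0, -0.1]
gripper_width: 49.7
gripper_force: 35.0
```

Call:
send_rows([
  [[0,0,0,0,0,-0.007,1],[0,0,0,0,0,0,1],[0,0,0,0,0,0,1]],
])

```text
time_s: 13.05
ee_pos: [510.9, -309.4, 33.1]
ee_rot: [180.0, -0.0, 11.9]
force: [-2.4, 1.7, 8.1]
gripper_width: 49.6
gripper_force: 35.0
```

The module is on the floor: weight gone, then +8 N with no further descent. I release it with a partial opening and withdraw.

Call:
send_rows([
  [[0,0,0,0,0,0,-0.65],[0,0,0,0,0,0,-0.65],[0,0,0,0,0,0,-0.65],[0,0,0,0,0,0,-0.65],[0,0,0,0,0,0,-0.65],[0,0,0,0,0,0,-0.65]],
])

```text
time_s: 13.65
ee_pos: [510.8, -309.3, 31.3]
ee_rot: [-180.0, 0.0, 11.9]
force: [-0.2, 0.8, -0.4]
gripper_width: 75.6
gripper_force: 0.0
```

Call:
send_rows([
  [[0,0,0,0,0,0.03,-0.65],[0,0,0,0,0,0.06,-0.65],[0,0,0,0,0,0.12,-0.65],[0,0,0,0,0,0.2,-0.65],[0,0,0,0,0,0.2,-0.65],[0,0,0,-0.15,-0.1,0.2,-0.65],[0,0,0,-0.2,-0.1,0.1,-0.65],[0,0,0,-0.2,-0.1,0,-0.65],[0,0,0,-0.2,-0.1,0,-0.65],[0,0,0,0,0,0,-0.65],[0,0,0,0,0,0,-0.65]],
])

```text
time_s: 14.75
ee_pos: [362.5, -388.3, 211.8]
ee_rot: [179.9, -0.1, 11.8]
force: [0.4, 0.1, -0.0]
gripper_width: 74.8
gripper_force: 0.0
```

```bash
python3 - <<'E'
from h import *
np.set_printoptions(precision=1,suppress=True)
im,d=optics.grab_frame("top"); cv2.imwrite("pics/top3.png",cv2.resize(im[:,:,::-1],(800,600)))
P=cloud("top",d); k=(abs(P[...,0]-510)<80)&(abs(P[...,1]+308)<65)&(P[...,2]>47)&(P[...,2]<62); Q=P[k]
n=np.linalg.svd(Q-Q.mean(0))[2][2]
print(k.sum(),Q.mean(0),Q[:,2].min(),Q[:,2].max(),"tilt",np.degrees(np.arccos(abs(n[2]))),cv2.minAreaRect(Q[:,:2].astype(np.float32)))
hsv=cv2.cvtColor(im,cv2.COLOR_RGB2HSV)
r=((hsv[...,0]<8)|(hsv[...,0]>172))&(hsv[...,1]>120)&(np.linalg.norm((P-[450,-73,66])[...,:2],axis=-1)<50); print("tread z",np.median(P[r][:,2])); print(env.state()["ee_pos"],env.state()["force"],env.state()["time_s"])
E
```

```text
834 [ 506.8 -307.4   54.7] 47.08194059335759 61.37083037377304 tilt 0.6640649306060783 ((507.2620544433594, -307.8741455078125), (89.74525451660156, 52.078128814697266), 11.672179222106934)
tread z 66.13449627135833
[ 363.3 -388.   211.5] [-0.  -0.3 -0.9] 14.8
```

View pics/top3.png

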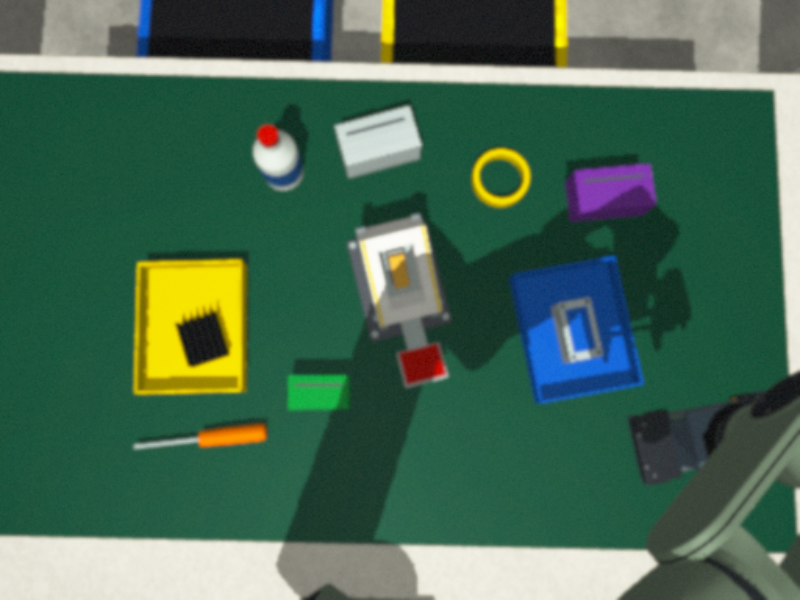

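The module lies flat in the blue tray at (577,330) in the 800-wide picture. The nest is empty, the pedal is up, the bystanders are where they were, and the arm is clear. I hand in.

```bash
python3 -c "
from workcell import env
print(env.job_done())"
```

```text
the job is handed in; nothing more can be done
None
```

I pressed the pedal to its stop and it sprang back, then drew the module out and set it flat, blue plate up, in the middle of the blue tray; the job is handed in at about 15 s, no verdict was returned, and the bystanders look unmoved in the last picture.

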